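# Set the panel cassette overhanging the pouch-loading ledge

## Task

At the pouching station, push the wide five-strip test cassette across the steel loading ledge with your fingertips until one long side lies along the guide rail and 25 mm of its front end, the end with the round sample wells, sticks out over the ledge's front edge, ready for a foil pouch to be drawn over it. Only push it, gently: do not pinch it or lift it off the ledge, and leave everything else where it is.

Things in the scene. Friction and masses are not known exactly. Their poses are not given: they have to be found in the camera images.
- ledge: Fixed steel loading ledge on the bench, turned up to 0.3 rad: level deck 260 mm deep (its x) by 270 mm wide (its y), top 45 mm above the bench. Origin at deck-top level, at the corner of the open front edge and the guide rail's inner face. x points out over the front edge, away from the robot; y across the deck to the rail; z up. The deck lies at x -260 to 0, y -270 to 0 mm.
- front_edge (a point): Middle of the ledge's front edge, at deck-top level, 135 mm from the guide rail; axes as ledge. The edge runs straight along y, without a lip; beyond it there is only air above the bench.
- guide_rail (a point): On the top of the guide rail's inner face, halfway along it; axes as ledge. The rail is a fixed aluminium angle strip, 12 mm high above the deck and 4 mm thick, its inner face at y = 0 of the ledge, running from x = -260 to -20 mm; outside it are a 3 mm foot and two black clamping screws 11 mm high.
- panel: The wide five-strip test cassette to push: flat white plastic slab 110 mm long (its x), 62 mm wide (its y), 6 mm thick, about 30 g, loose on the deck. Five windows, five round sample wells near its front (+x) end, thumb ridges at the rear, all under 1 mm high. Origin at the centre of its underside. Starts 7 mm or more from the rail, well end forward, turned up to 0.45 rad from square.
- panel_front (a point): The middle of the lower front edge of the wide cassette, 55 mm ahead of its origin along its x (axes as panel). Its x in the ledge's frame is the overhang.
- strip_cassette0: Narrow single-strip test cassette, 70 x 20 x 5 mm, white plastic, loose on the deck near the side away from the guide rail. Origin at the centre of its underside. To be left alone.
- strip_cassette1: A second narrow cassette like strip_cassette0, farther back on the deck. To be left alone.
- dropper_bottle: Small white dropper bottle, 25 mm across and 60 mm tall, standing on the deck at the rear, away from the guide rail. Origin at the centre of its underside. To be left alone.
- timer: White bench timer lying flat, 62 x 70 x 14 mm, on the bench beyond the ledge's front left corner. Origin at the centre of its underside. To be left alone.
- tape: Roll of clear tape lying flat, 90 mm across, 19 mm high, on the bench to the right of the ledge. Origin at the centre of its underside. To be left alone.
- tweezers: Steel tweezers lying flat, about 122 mm long and 4 mm high, on the bench to the left of the ledge. Origin near the middle, on the underside. To be left alone.
- desiccant_tub: White lidded tub, 72 mm across, 85 mm tall, on the bench to the left of the ledge. Origin at the centre of its underside. To be left alone.
Not all that is in view belongs to the job. Of the things that look like the panel, the smallest one is meant.

How it is judged:
By the outcome, as a careful person would: the job done as asked, in the order asked, and still so for the second after the job is handed in, with the robot touching nothing.
It also fails if it takes over 48 s, if anything falls off the work surface, if the arm or the gripper's body presses on something with over 40 N, if the wrist force passes 120 N, or if a joint passes its speed limit or range.

## Robot

A 6-joint arm with a two-finger parallel gripper is mounted at the origin on the work surface. World frame = base frame: x ahead of the robot, y to its left, z up, the work surface at z = 0. Lengths are in mm, angles in rad, forces in N, time in s.
With the tool pointing down it reaches from about 400 to 925 mm from the base axis. Payload 12.5 kg.
Tool frame: the origin (TCP) lies at the very end of the fingers, on their centre line; the grasp point (between the pads) lies 19 mm behind it; z points along the fingers, y is the direction in which the jaws open and shut (so a half turn about z gives the same grasp; the last joint's range is limited). The gripper opens to 95 mm and grips with 3 to 60 N. Pads are 20 mm wide; open, the fingers measure 119 mm over their backs; the gripper's body (75 mm by 180 mm) begins 59 mm behind the grasp point.
Start: joints at [-1.22, 0.491, 1.559, -0, 1.092, -0.106], TCP at [275.699, -560.928, 183.161] pointing down, gripper open.
Joint ranges: [-3.1, 3.1], [-0.84, 2.19], [0.05, 2.79], [-1.13, 4.28], [0.06, 2.93], [-2.69, 2.69]. Speed limits (rad/s): [2.22, 2.22, 2.79, 3.14, 3.14, 3.14].

## Interface

Orientations are given as [roll, pitch, yaw] about the fixed x, y, z axes, in that order (R = Rz(yaw) Ry(pitch) Rx(roll)).
In Python, from cell import env, read_camera, get_calibration gives the robot as it stands.
- The arm moves only by the tool arm_command, never from a script. Its argument "targets" is a list of rows, each a list of 3 entries, a list of its own where there are three numbers: the turn, a rotation vector about the tool's x, y, z in rad, then the shift along the tool's x, y, z in m, then the closure in counts, from 0 (fully open) to 255 (shut). In form: [[[rx, ry, rz], [tx, ty, tz], fingers], ...]. A call has 1 to 8 rows; each row is the pose to reach, as a shift and turn from the pose commanded when the call began, along the tool's axes at that moment; what a row does not reach only later rows make up. A row lasts 1/10 s, in which the tool goes at most 50 mm and 8.59 degrees, less where a joint would pass 70% of its speed; a pose out of reach is approached as far as the arm can. A call with a gripper value outside its range is refused whole. The fingers move at their own pace and stop on an object; the grip force is fixed at half the most. Time passes only in rows, so rows that repeat a pose let the fingers close. It gives the time, the measured TCP pose, the force and the opening at its end, in the units of the state.
- env.state(): the state, without advancing time (a new reading comes with each control period).
- read_camera(name): name is "scene" or "top" or "wrist"; returns (picture, depth): 384x512x3 uint8, blue, green, red; 384x512 float32, mm along the optical axis (not along the pixel's ray), 0 where there is no reading.
- get_calibration(name): a dict with "vfov" (degrees; the focal length in pixels is half the picture's height over the tangent of half this angle, whatever the lens; pixels are square), "cx", "cy" (the principal point, pixels), "k1" (the pictures are not rectified: a ray, as slopes to the right and down, at radius r is drawn at 1 + k1 r^2 times it, then the intrinsics apply), "world_from_camera" (4x4, takes a point from camera to world coordinates). Camera axes: x right, y down, z forward; pixel columns grow to the right and rows downward; lengths in mm; the calibration is good to about 2 mm. A picture is of the moment at which its call begins: read the wrist's pose just before it. get_calibration takes no time and is no camera call; for the wrist camera it gives the pose at the moment of the call.
- env.job_done(): hands the job in, once; it reports no verdict.
The state is a dict: "t": time; "joints": joint angles; "qvel": joint speeds; "tau": joint torques, N m; "eef_pos": TCP position; "tcp_rot": TCP orientation; "ft_force": force on the tool from outside, world axes, zero at the start; "moment": the same for the moment, N m; "opening": opening from 0.0 (shut) to 1.0 (fully open).
Only numpy, scipy, OpenCV 4.12 (cv2) and the standard library are available. Lean on these libraries where they do the work, as an engineer would, in place of code of your own. Each camera call takes 0.05 s, during which the arm holds its last target.

## Working session

There is one attempt and no reset: what is moved stays moved. The work goes in short steps, Python scripts to look and compute and a tool call to move; the robot and the scene stay as the last step left them, time stands still between calls to the robot, and variables do not carry over. Pictures are saved under pics/ and viewed, and the job is handed in when it is done.

Besides the shell and the picture viewer there is one more tool, called after "Emit:" in YAML: its name, and indented under it one key for each argument. arm_command: Moves the arm, as the interface text tells. Its arguments: {"type":"object","properties":{"targets":{"type":"array"}},"required":["targets"]}

```bash
mkdir -p pics; ls
cat > h.py <<'E'
import numpy as np, cv2
from cell import env, read_camera, get_calibration
def grab(n,tag):
    c=get_calibration(n); p,d=read_camera(n)
    cv2.imwrite(f'pics/{tag}.png',p); np.savez(f'{tag}.npz',p=p,d=d,**{k:np.array(v) for k,v in c.items()})
    return p,d,c
def load(tag):
    z=np.load(f'{tag}.npz'); return z['p'],z['d'],{k:z[k] for k in ('vfov','cx','cy','k1','world_from_camera')}
def f_of(c): return 192/np.tan(np.radians(float(c['vfov']))/2)
def ray(c,uv):
    uv=np.atleast_2d(np.asarray(uv,float)); f=f_of(c)
    K=np.array([[f,0,c['cx']],[0,f,c['cy']],[0,0,1]],float)
    xd=(uv-[float(c['cx']),float(c['cy'])])/f
    x=xd.copy()
    for _ in range(30): x=xd/(1+float(c['k1'])*(x**2).sum(1,keepdims=True))
    return np.c_[x,np.ones(len(x))]
def onplane(c,uv,z):
    T=np.array(c['world_from_camera']); r=ray(c,uv)@T[:3,:3].T; o=T[:3,3]
    return o+r*((z-o[2])/r[:,2])[:,None]
def bydepth(c,uv,d):
    T=np.array(c['world_from_camera']); return (ray(c,uv)*np.asarray(d).reshape(-1,1))@T[:3,:3].T+T[:3,3]
def proj(c,P):
    T=np.array(c['world_from_camera']); q=(np.atleast_2d(P)-T[:3,3])@T[:3,:3]; x=q[:,:2]/q[:,2:]
    return x*(1+float(c['k1'])*(x**2).sum(1,keepdims=True))*f_of(c)+[float(c['cx']),float(c['cy'])]
E
python3 - <<'E'
from h import *
print(env.state())
for n in('scene','top','wrist'):
    p,d,c=grab(n,n+'0'); print(n,c['vfov'],c['k1'],np.round(c['world_from_camera'],3).tolist())
p=[cv2.imread(f'pics/{n}0.png') for n in('scene','top')]
E
```

```text
pics
{'t': 0.0, 'joints': array([-1.21960679e+00,  4.91570067e-01,  1.55945640e+00, -2.21559357e-05,
        1.09171437e+00, -1.05621219e-01]), 'qvel': array([-7.81748595e-05,  8.85308659e-05,  6.42479321e-04,  1.40795927e-03,
        7.79496679e-04,  9.85962247e-04]), 'tau': array([-2.37888584e-03, -6.12646222e+01, -2.58187634e+01,  6.91224751e-02,
        4.82069829e-02, -1.82849512e-04]), 'eef_pos': array([ 275.58362585, -560.64159933,  182.55285415]), 'tcp_rot': array([-3.14044880e+00, -1.01506279e-04,  4.56820925e-01]), 'ft_force': array([ 0.42749997,  1.01345759, -0.26581034]), 'moment': array([-0.0139977 , -0.0049954 , -0.03014626]), 'opening': 1.003028185260817}
scene 57.358425125586216 -0.061763785945739315 [[-0.734, 0.459, -0.501, 1074.396], [0.679, 0.496, -0.541, 585.079], [0.0, -0.737, -0.676, 770.965], [0.0, 0.0, 0.0, 1.0]]
top 51.77984082714287 0.028876518853505177 [[0.029, -0.994, 0.103, 481.104], [-0.999, -0.031, -0.018, 12.854], [0.021, -0.103, -0.994, 1045.822], [0.0, 0.0, 0.0, 1.0]]
wrist 58.21512266615474 -0.08977344028204681 [[0.441, -0.864, -0.245, 344.352], [-0.898, -0.424, -0.119, -526.326], [-0.001, 0.272, -0.962, 384.667], [0.0, 0.0, 0.0, 1.0]]
```

View pics/top0.png

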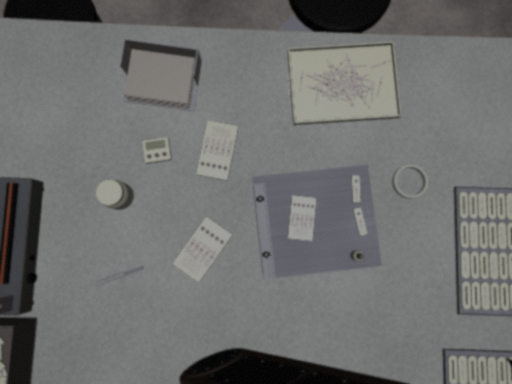

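View pics/scene0.png

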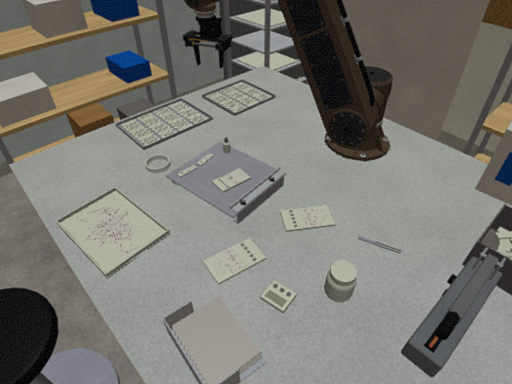

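The top view shows three panel-like slabs: (302,218) on the ledge, (217,150) on the bench ahead, and (203,249) on the bench to the left. The two on the bench are larger, so the one on the ledge fits the description. I'll check it in a close crop.

Run:
```python
from h import *
p,d,c=load('top0')
cr=p[155:285,240:390]; cv2.imwrite('pics/topcrop.png',cv2.resize(cr,None,fx=5,fy=4.6,interpolation=cv2.INTER_CUBIC) if 0 else cv2.resize(cr,None,fx=4.5,fy=4.5,interpolation=cv2.INTER_CUBIC))
p,d,c=load('scene0')
cv2.imwrite('pics/scenecrop.png',cv2.resize(p[125:225,155:295],None,fx=5.5,fy=5.5,interpolation=cv2.INTER_CUBIC))
```

```text
(no output)
```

View pics/topcrop.png

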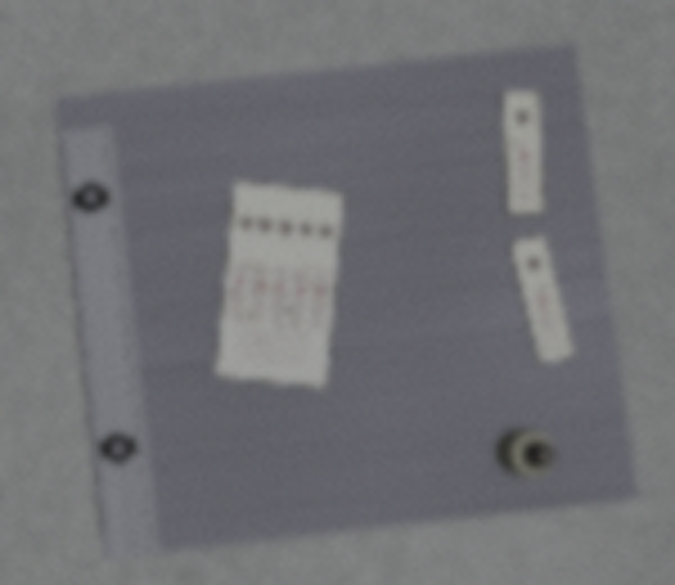

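View pics/scenecrop.png

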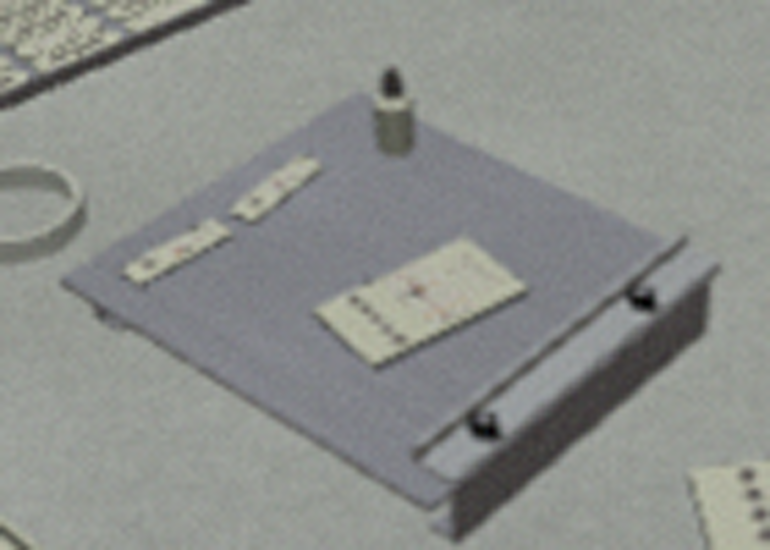

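The crop confirms the choice: five wells at the front (crop y≈225), two narrow strips off to the right, and the bottle at the rear right. Next I'll measure the ledge and panel pose.

```bash
cat > meas.py <<'E'
from h import *
def panel_mask(p,roi,thr):
    g=p.astype(float).mean(2); m=np.zeros(g.shape,np.uint8); x0,y0,x1,y1=roi
    m[y0:y1,x0:x1]=(g[y0:y1,x0:x1]>thr); n,l,s,_=cv2.connectedComponentsWithStats(m)
    k=1+np.argmax(s[1:,4]); return (l==k).astype(np.uint8)
def rect(c,m,z):
    ct=max(cv2.findContours(m,cv2.RETR_EXTERNAL,cv2.CHAIN_APPROX_NONE)[0],key=cv2.contourArea)[:,0]
    P=onplane(c,ct,z)[:,:2].astype(np.float32); return cv2.minAreaRect(P),P
E
python3 - <<'E'
from meas import *
p,d,c=load('top0')
s=lambda a:np.array(a)/4.5+[240,155]
L=dict(fl=(57,100),fr=(575,45),br=(637,493),bl=(160,548))
for k,v in L.items(): print(k,np.round(onplane(c,s(v),45),1))
print('rail top', np.round(onplane(c,[s((115,130)),s((160,548))],57),1))
F,R=[onplane(c,s(L[k]),45)[0] for k in('fl','fr')]
for a,b in(('fl','fr'),('br','fr'),('bl','br')):
    A,B=[onplane(c,s(L[k]),45)[0] for k in(a,b)]; v=B-A; print(a,b,np.hypot(*v[:2]),np.arctan2(v[1],v[0]))
g=p.astype(float).mean(2); print(g[218,300],g[218,330],g[205,303])
m=panel_mask(p,(283,185,330,250),140)
r,P=rect(c,m,51); print(r)
for nm,u in dict(s0=(522,150),s1=(543,300),bot=(520,455)).items(): print(nm,onplane(c,s(u),50))
# depth check
for u in((300,230),(330,220),(262,220)): print(u,bydepth(c,u,d[u[1],u[0]]))
E
```

```text
fl [[644.9  19.4  45. ]]
fr [[ 686.2 -276.    45. ]]
br [[ 433.6 -310.7   45. ]]
bl [[395.7 -45.4  45. ]]
rail top [[627.  -13.7  57. ]
 [396.7 -44.7  57. ]]
fl fr 298.2848257885938 -1.4321089246546148
br fr 254.98911081684665 0.13661350021873767
bl br 267.981066215443 -1.4291396689794107
144.33333333333334 99.33333333333333 114.33333333333333
((544.6083374023438, -107.57294464111328), (59.505584716796875, 106.09376525878906), 85.49578094482422)
s0 [[ 623.86045542 -244.61361384   50.        ]]
s1 [[ 539.27680459 -256.75134224   50.        ]]
bot [[ 452.71085742 -244.07316274   50.        ]]
(300, 230) [[ 513.67124502 -103.80258555   49.82574991]]
(330, 220) [[ 541.61060482 -180.71533533   41.90511838]]
(262, 220) [[536.12726035  -7.54005721  46.72756328]]
```

Emit:
arm_command:
  targets:
    - [[0, 0, -1.25], [0.42, -0.225, 0.02], 120]
    - [[0, 0, -1.25], [0.42, -0.225, 0.02], 120]
    - [[0, 0, -1.25], [0.42, -0.225, 0.02], 120]
    - [[0, 0, -1.25], [0.42, -0.225, 0.02], 120]
    - [[0, 0, -1.25], [0.42, -0.225, 0.02], 120]
    - [[0, 0, -1.25], [0.42, -0.225, 0.02], 120]
    - [[0, 0, -1.25], [0.42, -0.225, 0.02], 120]
    - [[0, 0, -1.25], [0.42, -0.225, 0.02], 120]

```text
t: 0.95
eef_pos: [509.5, -234.3, 166.3]
tcp_rot: [-3.142, 0.0, 1.663]
ft_force: [0.7, -1.9, 0.3]
opening: 0.528
```

```bash
cat >> h.py <<'E'
LO=np.array([649.,-8.6]); LY=0.138
def l2w(q,O=None,yaw=None):
    O=LO if O is None else O; a=LY if yaw is None else yaw
    return O+np.array([[np.cos(a),-np.sin(a)],[np.sin(a),np.cos(a)]])@np.array(q,float)
def w2l(P):
    a=LY; return (np.atleast_2d(P)[:,:2]-LO)@np.array([[np.cos(a),-np.sin(a)],[np.sin(a),np.cos(a)]])
def go(lx,ly,z,yaw):
    s=env.state(); e=s['eef_pos']; r=s['tcp_rot']; a=r[2]
    w=np.r_[l2w((lx,ly)),z]-e
    print('t',s['t'],'tcp ledge',np.round(w2l(e),1),'z',e[2].round(1),'rot',np.round(r,3),'F',np.round(s['ft_force'],1))
    print('rz',round(-(yaw-a),3),'shift',np.round([w[0]*np.cos(a)+w[1]*np.sin(a),w[0]*np.sin(a)-w[1]*np.cos(a),-w[2]],1))
E
python3 - <<'E'
from h import *
go(-117,-150,120,1.709)
grab('wrist','w1')
E
```

```text
t 0.95 tcp ledge [[-169.2 -204.4]] z 166.3 rot [-3.142  0.     1.663] F [ 0.7 -1.9  0.3]
rz -0.046 shift [56.7 49.7 46.3]
```

View pics/w1.png

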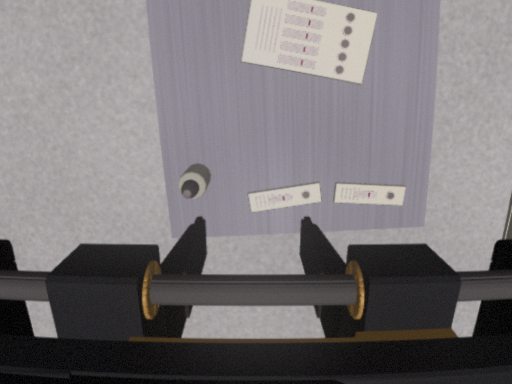

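The wrist view shows the panel at the top (310,40), the two strips at (285,197) and (370,194), and the bottle at (193,183). I'll move above the gap beside the panel, staying high, and look again.

Emit:
arm_command:
  targets:
    - [[0, 0, -0.046], [0.057, 0.05, 0.0], 120]
    - [[0, 0, -0.046], [0.057, 0.05, 0.0], 120]
    - [[0, 0, -0.046], [0.057, 0.05, 0.0], 120]
    - [[0, 0, -0.046], [0.057, 0.05, 0.0], 120]

```text
t: 1.4
eef_pos: [553.4, -174.9, 166.1]
tcp_rot: [-3.141, 0.0, 1.704]
ft_force: [-0.5, -1.1, -0.2]
opening: 0.53
```

Run:
```python
from h import *
go(-117,-150,120,1.709)
grab('wrist','w2')
```

```text
t 1.4 tcp ledge [[-117.6 -151.6]] z 166.1 rot [-3.141  0.     1.704] F [-0.5 -1.1 -0.2]
rz -0.005 shift [ 1.6  0.6 46.1]
```

View pics/w2.png

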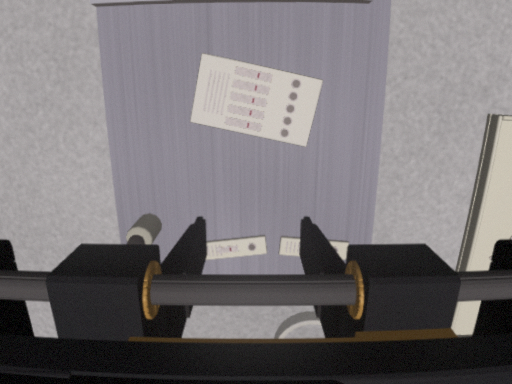

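```bash
cat >> meas.py <<'E'
def wmeas(tag,rows=(30,180),fcol=(340,420),bcol=(80,150),thr=170,roi=(150,20,360,170),zt=51,front=True):
    p,d,c=load(tag); q=cv2.GaussianBlur(p,(5,5),0).astype(float); s=q[...,0]-q[...,2]
    def edge(cols,sgn):
        pts=[]
        for r in range(*rows,4):
            g=s[r-2:r+3].mean(0); i=np.arange(*cols); dd=[sgn*(g[k:k+6].mean()-g[k-6:k].mean()) for k in i]
            k=np.argmax(dd); pts.append((i[k]-.5,r))
        return np.array(pts,float)
    out={}
    for n,cols,sg in(('front',fcol,-1),('back',bcol,1)):
        if cols is None: continue
        W=onplane(c,edge(cols,sg),45)[:,:2]
        vx,vy,x,y=cv2.fitLine(W.astype(np.float32),cv2.DIST_HUBER,0,.01,.01).ravel()
        if vy<0: vx,vy=-vx,-vy
        W2=w2l(W); out[n]=W2
        print(n,'yaw',round(float(np.arctan2(-vx,vy)),4),'ledge x med',np.round(np.median(W2[:,0]),1),'std',W2[:,0].std().round(2))
    m=panel_mask(p,roi,thr); r,P=rect(c,m,zt)
    (cx,cy),(w,h),a=r; a=np.radians(a)
    if w>h: yaw=a
    else: yaw=a-np.pi/2
    yaw=(yaw+np.pi/2)%np.pi-np.pi/2
    print('panel size',round(w,1),round(h,1),'ledge ctr',w2l((cx,cy)).round(1),'rel yaw',round(yaw-LY,4))
    C=w2l(cv2.boxPoints(r)); print('corners',C.round(1).tolist())
    return m
E
python3 - <<'E'
from meas import *
p,d,c=load('w2'); g=p.mean(2); print(g[100,215],g[100,150],g[100,300],g[100,350])
m=wmeas('w2')
cv2.imwrite('pics/w2m.png',m*255)
# rail row
s=p.astype(float)
for u in(200,300): print(u,[int(x) for x in g[0:16,u]])
for z in(57,):print(w2l(onplane(c,[(130,4),(350,2)],z)))
E
```

```text
188.0 140.66666666666666 199.0 141.66666666666666
front yaw 0.1389 ledge x med 4.1 std 0.27
back yaw 0.138 ledge x med -256.1 std 0.28
panel size 60.9 108.9 ledge ctr [[-115.3  -85. ]] rel yaw -0.2158
corners [[-175.0, -103.1], [-68.6, -126.4], [-55.6, -66.9], [-162.0, -43.6]]
200 [78, 80, 93, 129, 139, 136, 135, 136, 137, 137, 139, 135, 139, 139, 137, 139]
300 [80, 86, 126, 134, 137, 135, 139, 138, 135, 138, 136, 137, 136, 138, 136, 136]
[[-220.80225924   -2.52680715]
 [ -35.34967471   -2.6737996 ]]
```

```bash
sed -i 's/^LO=.*/LO=np.array([653.,-8.05]); LY=0.138/' h.py
python3 - <<'E'
from h import *
p,d,c=load('w2')
for z in(45,57):print(w2l(onplane(c,[(200,2.7),(300,1.6)],z)))
go(-117,-151,60,1.709)
E
```

```text
[[-166.92966597   -0.61114662]
 [ -80.10013132   -0.2595169 ]]
[[-165.23745303   -3.33839403]
 [ -81.63267431   -2.99982347]]
t 1.45 tcp ledge [[-122.  -152.1]] z 166.1 rot [-3.141 -0.     1.703] F [ 0.7 -0.8 -0. ]
rz -0.006 shift [  1.1   5.  106.1]
```

Emit:
arm_command:
  targets:
    - [[0, 0, -0.006], [0.001, 0.005, 0.03], 120]
    - [[0, 0, -0.006], [0.001, 0.005, 0.06], 120]
    - [[0, 0, -0.006], [0.001, 0.005, 0.085], 120]
    - [[0, 0, -0.006], [0.001, 0.005, 0.1], 120]
    - [[0, 0, -0.006], [0.001, 0.005, 0.108], 120]
    - [[0, 0, -0.006], [0.001, 0.005, 0.112], 120]
    - [[0, 0, -0.006], [0.001, 0.005, 0.112], 120]

```text
t: 2.15
eef_pos: [558.2, -174.0, 54.5]
tcp_rot: [3.141, 0.0, 1.708]
ft_force: [-0.7, 0.1, -0.1]
opening: 0.532
```

Run:
```python
from h import *
go(-117,-151,48,1.709)
grab('wrist','w3')
```

```text
t 2.15 tcp ledge [[-116.7 -151.3]] z 54.5 rot [3.141 0.    1.708] F [-0.7  0.1 -0.1]
rz -0.001 shift [ 0.3 -0.3  6.5]
```

View pics/w3.png

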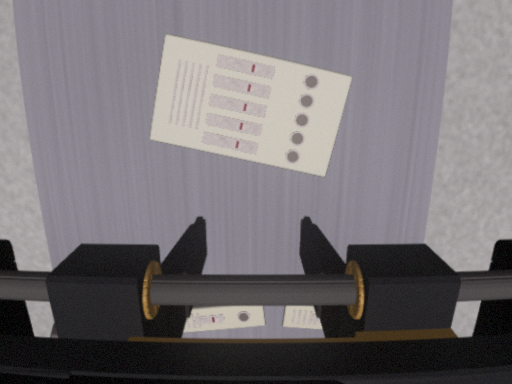

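Emit:
arm_command:
  targets:
    - [[0, 0, 0], [0, 0, 0.004], 120]
    - [[0, 0, 0], [0, 0, 0.0065], 120]
    - [[0, 0, 0], [0.004, 0, 0.0065], 120]
    - [[0, 0, 0], [0.008, 0, 0.0065], 120]
    - [[0, 0, 0], [0.012, 0, 0.0065], 120]
    - [[0, 0, 0], [0.016, 0, 0.0065], 120]
    - [[0, 0, 0], [0.02, 0, 0.0065], 120]
    - [[0, 0, 0], [0.024, 0, 0.0065], 120]

```text
t: 3.0
eef_pos: [555.0, -149.2, 47.9]
tcp_rot: [3.142, 0.0, 1.709]
ft_force: [0.5, -0.0, -0.4]
opening: 0.529
```

Emit:
arm_command:
  targets:
    - [[0, 0, 0], [0.003, 0, 0], 120]
    - [[0, 0, 0], [0.006, 0, 0], 120]
    - [[0, 0, 0], [0.009, 0, 0], 120]
    - [[0, 0, 0], [0.012, 0, 0], 120]
    - [[0, 0, 0], [0.015, 0, 0], 120]
    - [[0, 0, 0], [0.018, 0, 0], 120]

```text
t: 3.6
eef_pos: [552.6, -131.6, 47.8]
tcp_rot: [3.142, 0.0, 1.709]
ft_force: [-0.5, 0.3, -0.6]
opening: 0.531
```

Run:
```python
from meas import *
go(-117,-72,48,1.709)
grab('wrist','w4')
```

```text
t 3.6 tcp ledge [[-116.5 -108.6]] z 47.8 rot [3.142 0.    1.709] F [-0.5  0.3 -0.6]
rz -0.0 shift [36.6 -0.5 -0.2]
```

View pics/w4.png

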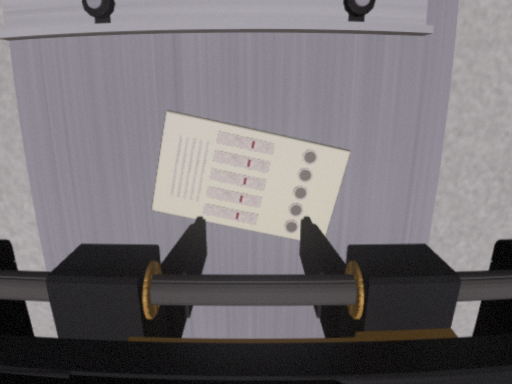

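Run:
```python
from meas import *
print('w3');wmeas('w3',rows=(20,200),fcol=(420,470),bcol=(10,60),roi=(130,25,370,185))
print('w4');wmeas('w4',rows=(60,220),fcol=(420,470),bcol=(10,60),roi=(130,100,370,245))
```

```text
w3
front yaw 0.1378 ledge x med 0.1 std 0.19
back yaw 0.1391 ledge x med -260.3 std 0.23
panel size 60.8 108.9 ledge ctr [[-119.4  -84.9]] rel yaw -0.2155
corners [[-179.1, -103.0], [-72.8, -126.2], [-59.8, -66.8], [-166.1, -43.6]]
w4
front yaw 0.1378 ledge x med 0.2 std 0.21
back yaw 0.1379 ledge x med -260.3 std 0.25
panel size 60.8 108.9 ledge ctr [[-119.5  -85. ]] rel yaw -0.2161
corners [[-179.2, -103.0], [-72.8, -126.4], [-59.7, -67.0], [-166.2, -43.6]]
```

Run:
```python
from meas import *
p,d,c=load('w4')
for lx in(-116.5-25,-116.5+25,-116.5-37,-116.5+37):
  for ly in (-118.6,-98.6): print(lx,ly,proj(c,np.r_[l2w((lx,ly)),48]).round(0))
for r in range(205,260,6): 
  P=bydepth(c,[(x,r) for x in(296,302,306,310,316,324)],[d[r,x] for x in(296,302,306,310,316,324)])
  print(r,np.c_[w2l(P),P[:,2]].round(0).astype(int).tolist())
cv2.imwrite('pics/w4c.png',cv2.resize(p[180:270,180:360],None,fx=4,fy=4,interpolation=cv2.INTER_CUBIC))
```

```text
-141.5 -118.6 [[214. 231.]]
-141.5 -98.6 [[213. 201.]]
-91.5 -118.6 [[293. 231.]]
-91.5 -98.6 [[294. 201.]]
-153.5 -118.6 [[195. 231.]]
-153.5 -98.6 [[193. 201.]]
-79.5 -118.6 [[311. 231.]]
-79.5 -98.6 [[313. 201.]]
205 [[-91, -99, 53], [-87, -100, 50], [-84, -100, 52], [-82, -100, 52], [-78, -100, 51], [-73, -100, 50]]
211 [[-90, -103, 53], [-87, -104, 52], [-84, -104, 52], [-82, -104, 52], [-78, -104, 52], [-73, -104, 52]]
217 [[-90, -107, 52], [-86, -108, 52], [-89, -96, 81], [-82, -107, 52], [-77, -108, 50], [-73, -108, 51]]
223 [[-90, -111, 53], [-91, -98, 86], [-90, -97, 89], [-88, -97, 88], [-77, -112, 51], [-73, -111, 53]]
229 [[-90, -115, 53], [-92, -100, 88], [-90, -98, 93], [-89, -97, 96], [-86, -96, 97], [-72, -115, 52]]
235 [[-90, -119, 52], [-92, -103, 88], [-91, -98, 100], [-90, -97, 103], [-88, -96, 105], [-84, -96, 105]]
241 [[-89, -127, 45], [-92, -106, 89], [-92, -100, 102], [-91, -97, 108], [-89, -96, 112], [-85, -96, 111]]
247 [[-88, -131, 45], [-92, -109, 90], [-92, -103, 102], [-92, -98, 113], [-90, -96, 116], [-86, -96, 116]]
253 [[-88, -136, 45], [-92, -112, 92], [-91, -107, 102], [-91, -101, 112], [-90, -98, 119], [-87, -96, 122]]
259 [[-88, -140, 45], [-91, -116, 91], [-91, -109, 103], [-92, -103, 114], [-91, -97, 125], [-88, -97, 126]]
```

View pics/w4c.png

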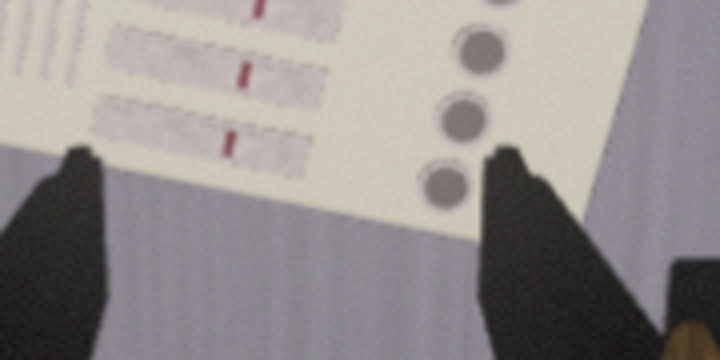

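The wrist depth puts the visible fingertips at about z=80, not 48. The panel hasn't moved either, so I'll check this in another camera.

Run:
```python
from meas import *
p,d,c=grab('scene','s4')
cv2.imwrite('pics/s4c.png',cv2.resize(p[95:225,155:295],None,fx=5,fy=4.6 if 0 else 5,interpolation=cv2.INTER_CUBIC)[:600])
P=[np.r_[l2w((x,y)),z] for x,y,z in((-148,-98,48),(-85,-98,48),(-148,-98,80),(-85,-98,80))]
print((proj(c,P)-[155,95])*5)
print(env.state()['joints'],get_calibration('wrist')['world_from_camera'].round(2).tolist())
```

```text
[[394.79977493 393.46897764]
 [328.29980906 441.65611952]
 [392.63099835 354.69220101]
 [324.74748317 402.5492258 ]]
[-3.49913590e-01  5.82525279e-01  1.83099733e+00 -9.61198053e-05
  7.28063431e-01 -4.88165520e-01] [[0.99, 0.13, 0.04, 541.63], [0.14, -0.95, -0.27, -54.72], [0.0, 0.27, -0.96, 249.89], [0.0, 0.0, 0.0, 1.0]]
```

View pics/s4c.png

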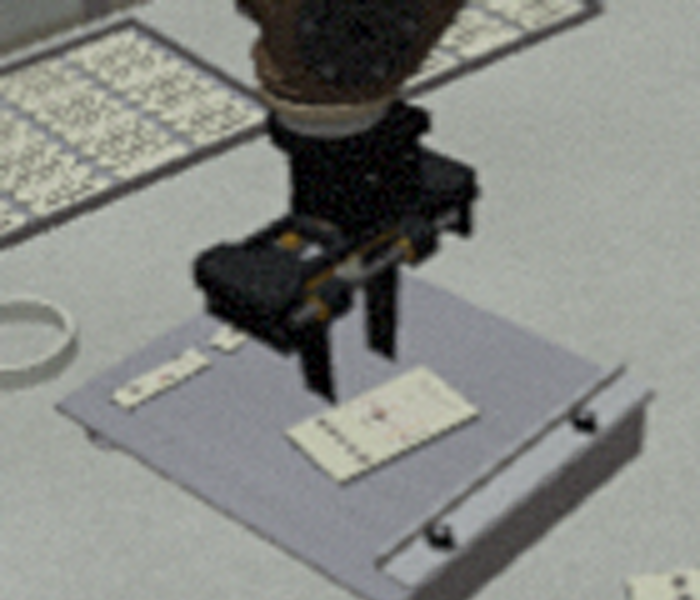

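Both cameras agree that the real fingertips sit about 32 mm above the reported TCP, so they passed over the panel without touching it. I'll back off to the clear gap and recalibrate the tip height there.

Emit:
arm_command:
  targets:
    - [[0, 0, 0], [-0.015, 0, 0], 120]
    - [[0, 0, 0], [-0.03, 0, 0], 120]
    - [[0, 0, 0], [-0.042, 0, 0], 120]
    - [[0, 0, 0], [-0.042, 0, 0.01], 120]
    - [[0, 0, 0], [-0.042, 0, 0.02], 120]
    - [[0, 0, 0], [-0.042, 0, 0.022], 120]
    - [[0, 0, 0], [-0.042, 0, 0.022], 120]

```text
t: 4.4
eef_pos: [557.9, -172.9, 25.0]
tcp_rot: [-3.14, -0.001, 1.709]
ft_force: [-1.0, 0.7, -0.2]
opening: 0.529
```

Run:
```python
from meas import *
go(-117,-150,16,1.709)
p,d,c=grab('wrist','w5')
for r in range(190,240,4): 
  xs=(200,203,206,300,303,306,309); P=bydepth(c,[(x,r) for x in xs],[d[r,x] for x in xs])
  print(r,np.c_[w2l(P)[:,1],P[:,2]].round(0).astype(int).tolist())
```

```text
t 4.4 tcp ledge [[-116.9 -150.2]] z 25.0 rot [-3.140e+00 -1.000e-03  1.709e+00] F [-1.   0.7 -0.2]
rz 0.0 shift [ 0.2 -0.1  9. ]
190 [[-127, 46], [-127, 46], [-127, 46], [-127, 47], [-127, 45], [-127, 46], [-127, 45]]
194 [[-129, 46], [-129, 45], [-129, 46], [-129, 45], [-129, 46], [-129, 45], [-129, 45]]
198 [[-131, 46], [-131, 46], [-131, 46], [-132, 45], [-131, 47], [-132, 44], [-132, 46]]
202 [[-134, 46], [-134, 45], [-134, 46], [-134, 47], [-133, 47], [-134, 46], [-134, 46]]
206 [[-137, 45], [-136, 46], [-137, 44], [-136, 45], [-136, 46], [-136, 45], [-136, 46]]
210 [[-138, 47], [-138, 46], [-139, 46], [-139, 45], [-139, 45], [-139, 46], [-139, 45]]
214 [[-141, 46], [-141, 46], [-141, 45], [-141, 46], [-141, 45], [-141, 46], [-141, 46]]
218 [[-137, 61], [-144, 45], [-143, 47], [-144, 45], [-143, 46], [-138, 59], [-138, 59]]
222 [[-139, 63], [-140, 61], [-146, 46], [-146, 44], [-140, 60], [-138, 64], [-138, 64]]
226 [[-140, 66], [-140, 65], [-148, 46], [-144, 56], [-140, 66], [-139, 67], [-138, 71]]
230 [[-140, 71], [-142, 65], [-151, 46], [-145, 58], [-141, 68], [-140, 72], [-138, 76]]
234 [[-140, 76], [-144, 66], [-153, 46], [-147, 59], [-143, 68], [-139, 77], [-140, 76]]
238 [[-141, 77], [-145, 69], [-156, 46], [-149, 60], [-73, 227], [-141, 78], [-139, 82]]
```

View pics/w5.png

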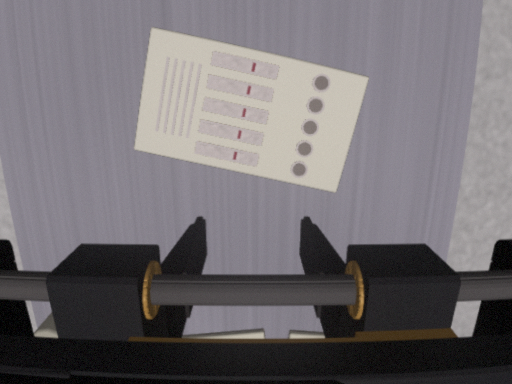

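Emit:
arm_command:
  targets:
    - [[0, 0, 0], [0, 0, 0.004], 120]
    - [[0, 0, 0], [0, 0, 0.007], 120]
    - [[0, 0, 0], [0, 0, 0.008], 120]
    - [[0, 0, 0], [0, 0, 0.009], 120]
    - [[0, 0, 0], [0, 0, 0.009], 120]

```text
t: 4.95
eef_pos: [558.3, -173.4, 16.8]
tcp_rot: [-3.142, 0.0, 1.709]
ft_force: [-0.5, -1.0, -0.0]
opening: 0.529
```

Emit:
arm_command:
  targets:
    - [[0, 0, 0], [0, 0, 0.001], 120]
    - [[0, 0, 0], [0, 0, 0.001], 120]

```text
t: 5.15
eef_pos: [558.3, -173.5, 15.8]
tcp_rot: [-3.142, 0.0, 1.709]
ft_force: [0.0, -0.2, 1.0]
opening: 0.531
```

Emit:
arm_command:
  targets:
    - [[0, 0, 0], [0, 0, 0.001], 120]
    - [[0, 0, 0], [0, 0, 0.001], 120]

```text
t: 5.35
eef_pos: [558.4, -173.5, 14.8]
tcp_rot: [-3.142, 0.0, 1.709]
ft_force: [-0.7, -0.3, -0.4]
opening: 0.53
```

Emit:
arm_command:
  targets:
    - [[0, 0, 0], [0, 0, 0.001], 120]
    - [[0, 0, 0], [0, 0, 0.001], 120]

```text
t: 5.55
eef_pos: [558.4, -173.5, 13.9]
tcp_rot: [3.142, 0.0, 1.709]
ft_force: [0.3, -0.0, 0.3]
opening: 0.53
```

Run:
```python
from meas import *
p,d,c=grab('wrist','w6')
cv2.imwrite('pics/w6c.png',cv2.resize(p[190:280,180:340],None,fx=5,fy=5,interpolation=cv2.INTER_CUBIC))
for r in range(206,240,3): 
  xs=(198,200,202,303,305,307,309); P=bydepth(c,[(x,r) for x in xs],[d[r,x] for x in xs])
  print(r,np.c_[w2l(P)[:,1],P[:,2]].round(0).astype(int).tolist())
```

```text
206 [[-133, 46], [-133, 45], [-133, 46], [-133, 45], [-133, 45], [-133, 45], [-133, 46]]
209 [[-134, 46], [-135, 46], [-134, 46], [-135, 45], [-135, 45], [-134, 46], [-135, 45]]
212 [[-136, 46], [-136, 46], [-136, 46], [-137, 44], [-136, 45], [-136, 46], [-136, 45]]
215 [[-73, 216], [-138, 45], [-138, 46], [-138, 47], [-138, 45], [-138, 44], [-138, 46]]
218 [[-139, 48], [-139, 48], [-140, 45], [-140, 45], [-139, 47], [-139, 48], [-139, 48]]
221 [[-138, 53], [-139, 52], [-140, 49], [-140, 48], [-138, 53], [-139, 53], [-139, 53]]
224 [[-139, 56], [-140, 53], [-141, 52], [-140, 53], [-141, 52], [-139, 56], [-138, 57]]
227 [[-139, 60], [-140, 57], [-140, 56], [-140, 56], [-140, 56], [-139, 59], [-139, 60]]
230 [[-139, 62], [-141, 59], [-142, 56], [-141, 57], [-140, 60], [-140, 60], [-139, 64]]
233 [[-141, 63], [-141, 63], [-143, 57], [-143, 58], [-141, 63], [-140, 63], [-139, 66]]
236 [[-140, 67], [-141, 66], [-143, 60], [-145, 57], [-142, 63], [-140, 67], [-140, 67]]
239 [[-139, 72], [-142, 67], [-145, 61], [-146, 58], [-144, 63], [-141, 69], [-140, 71]]
```

View pics/w6c.png

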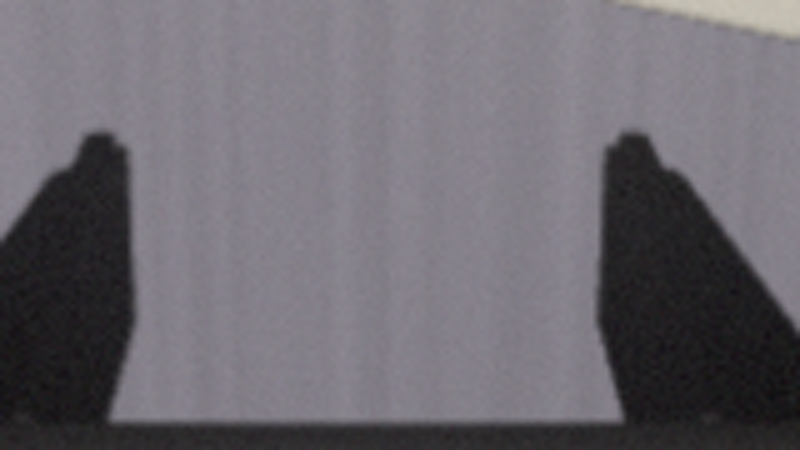

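The fingertips are now about 1.5–2 mm above the deck, with the panel ahead at crop top right. I'll start the gentle push.

Emit:
arm_command:
  targets:
    - [[0, 0, 0], [0.004, 0, 0], 120]
    - [[0, 0, 0], [0.008, 0, 0], 120]
    - [[0, 0, 0], [0.012, 0, 0], 120]
    - [[0, 0, 0], [0.015, 0, 0], 120]
    - [[0, 0, 0], [0.018, 0, 0], 120]
    - [[0, 0, 0], [0.021, 0, 0], 120]
    - [[0, 0, 0], [0.024, 0, 0], 120]
    - [[0, 0, 0], [0.027, 0, 0], 120]

```text
t: 6.4
eef_pos: [554.6, -146.5, 13.9]
tcp_rot: [-3.142, 0.0, 1.709]
ft_force: [0.5, -0.4, 0.3]
opening: 0.53
```

Run:
```python
from meas import *
go(-117,-72,14,1.709)
p,d,c=grab('wrist','w7')
wmeas('w7',rows=(20,180),fcol=(430,490),bcol=(0+10,60),roi=(90,20,390,235))
```

```text
t 6.4 tcp ledge [[-116.5 -123.6]] z 13.9 rot [-3.142  0.     1.709] F [ 0.5 -0.4  0.3]
rz -0.0 shift [51.6 -0.5 -0.1]
front yaw 0.1523 ledge x med 0.1 std 0.78
back yaw -0.0455 ledge x med -228.1 std 8.63
panel size 108.8 60.4 ledge ctr [[-123.5  -76.3]] rel yaw -0.1075
corners [[-174.3, -40.4], [-180.8, -100.5], [-72.7, -112.1], [-66.2, -52.0]]
```

View pics/w7.png

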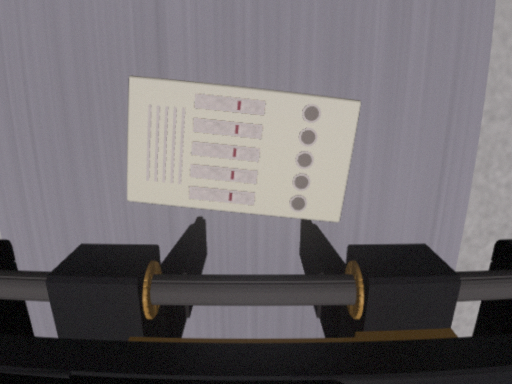

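The panel has turned from -0.216 to -0.108 rad relative to the ledge, and its side is at the fingertips. Continuing the push.

Emit:
arm_command:
  targets:
    - [[0, 0, 0], [0.003, 0, 0], 120]
    - [[0, 0, 0], [0.006, 0, 0], 120]
    - [[0, 0, 0], [0.009, 0, 0], 120]
    - [[0, 0, 0], [0.012, 0, 0], 120]
    - [[0, 0, 0], [0.015, 0, 0], 120]
    - [[0, 0, 0], [0.018, 0, 0], 120]
    - [[0, 0, 0], [0.021, 0, 0], 120]
    - [[0, 0, 0], [0.024, 0, 0], 120]

```text
t: 7.25
eef_pos: [551.3, -122.7, 13.8]
tcp_rot: [3.142, 0.0, 1.709]
ft_force: [-0.4, -0.0, -0.0]
opening: 0.529
```

Emit:
arm_command:
  targets:
    - [[0, 0, 0], [0.003, 0, 0], 120]
    - [[0, 0, 0], [0.006, 0, 0], 120]
    - [[0, 0, 0], [0.009, 0, 0], 120]
    - [[0, 0, 0], [0.012, 0, 0], 120]
    - [[0, 0, 0], [0.015, 0, 0], 120]
    - [[0, 0, 0], [0.018, 0, 0], 120]
    - [[0, 0, 0], [0.02, 0, 0], 120]
    - [[0, 0, 0], [0.02, 0, 0], 120]

```text
t: 8.05
eef_pos: [548.6, -102.8, 13.9]
tcp_rot: [-3.142, 0.0, 1.709]
ft_force: [-0.5, -0.2, 0.4]
opening: 0.533
```

Run:
```python
from meas import *
go(-117,-73.5,14,1.709)
p,d,c=grab('wrist','w8')
wmeas('w8',rows=(100,210),fcol=(430,490),bcol=None,roi=(90,60,390,235))
```

```text
t 8.05 tcp ledge [[-116.5  -79.5]] z 13.9 rot [-3.142  0.     1.709] F [-0.5 -0.2  0.4]
rz 0.0 shift [ 6.  -0.5 -0.1]
front yaw 0.1354 ledge x med 0.2 std 0.19
panel size 108.7 60.5 ledge ctr [[-127.  -36.]] rel yaw -0.0003
corners [[-181.3, -5.8], [-181.3, -66.2], [-72.6, -66.2], [-72.6, -5.8]]
```

View pics/w8.png

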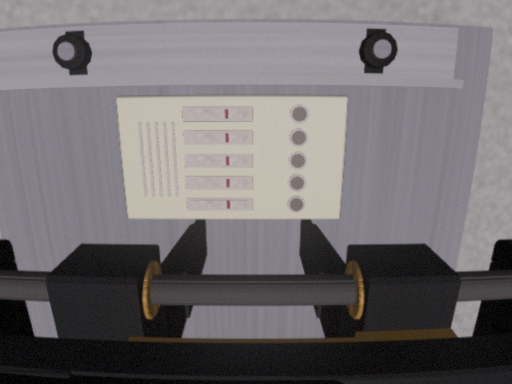

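The panel is now square to the rail, with a gap of about 5 mm at row 90. I'll close it slowly while watching the force.

Emit:
arm_command:
  targets:
    - [[0, 0, 0], [0.002, 0, 0], 120]
    - [[0, 0, 0], [0.0035, 0, 0], 120]
    - [[0, 0, 0], [0.0045, 0, 0], 120]
    - [[0, 0, 0], [0.0045, 0, 0], 120]

```text
t: 8.5
eef_pos: [547.9, -98.5, 13.8]
tcp_rot: [-3.142, 0.0, 1.709]
ft_force: [0.1, -0.6, 0.5]
opening: 0.533
```

Emit:
arm_command:
  targets:
    - [[0, 0, 0], [0.0005, 0, 0], 120]
    - [[0, 0, 0], [0.0005, 0, 0], 120]

```text
t: 8.7
eef_pos: [547.9, -98.1, 13.9]
tcp_rot: [3.142, 0.0, 1.709]
ft_force: [0.3, -1.1, 0.2]
opening: 0.533
```

Run:
```python
from meas import *
go(-117,-73.5,14,1.709)
p,d,c=grab('wrist','w9')
wmeas('w9',rows=(100,210),fcol=(430,490),bcol=None,roi=(90,86,390,235))
cv2.imwrite('pics/w9c.png',cv2.resize(p[60:230,90:370],None,fx=2.8,fy=2.8,interpolation=cv2.INTER_CUBIC))
```

```text
t 8.7 tcp ledge [[-116.5  -74.8]] z 13.9 rot [3.142 0.    1.709] F [ 0.3 -1.1  0.2]
rz -0.0 shift [ 1.3 -0.5 -0.1]
front yaw 0.1361 ledge x med 0.2 std 0.18
panel size 108.6 60.4 ledge ctr [[-127.   -31.4]] rel yaw 0.0001
corners [[-181.3, -1.2], [-181.3, -61.6], [-72.7, -61.6], [-72.7, -1.2]]
```

View pics/w9c.png

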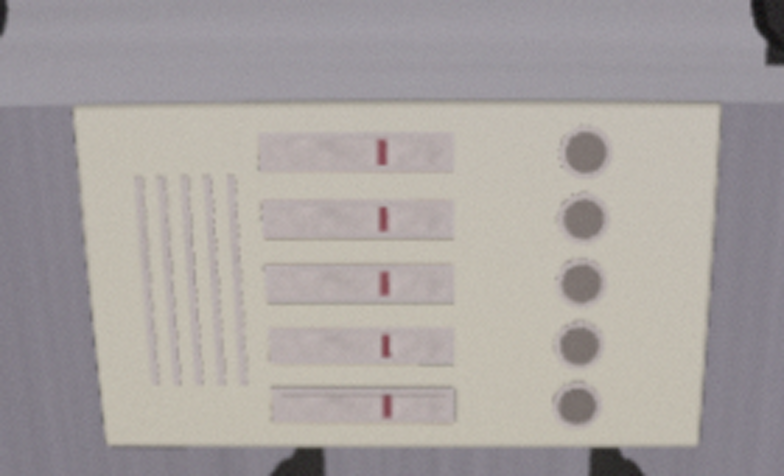

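The panel's edge meets the rail along its whole length (crop row ≈103). I'll back off, rise, turn a quarter, and go behind it.

Emit:
arm_command:
  targets:
    - [[0, 0, 0], [-0.012, 0, 0], 120]
    - [[0, 0, 0], [-0.02, 0, 0], 120]
    - [[0, 0, 0], [-0.02, 0, -0.03], 120]
    - [[0, 0, 0], [-0.02, 0, -0.06], 200]
    - [[0, 0, 0], [-0.02, 0, -0.06], 200]

```text
t: 9.25
eef_pos: [552.4, -119.4, 77.1]
tcp_rot: [3.137, 0.003, 1.708]
ft_force: [-0.0, -1.4, -0.3]
opening: 0.414
```

Emit:
arm_command:
  targets:
    - [[0, 0, 1.57], [0.064, -0.088, 0], 200]
    - [[0, 0, 1.57], [0.064, -0.088, 0], 200]
    - [[0, 0, 1.57], [0.064, -0.088, 0], 200]
    - [[0, 0, 1.57], [0.064, -0.088, 0], 200]
    - [[0, 0, 1.57], [0.064, -0.088, 0], 200]
    - [[0, 0, 1.57], [0.064, -0.088, 0], 200]
    - [[0, 0, 1.57], [0.064, -0.088, 0], 200]
    - [[0, 0, 1.57], [0.064, -0.088, 0], 200]

```text
t: 10.05
eef_pos: [454.6, -67.2, 73.4]
tcp_rot: [-3.141, 0.0, 0.502]
ft_force: [-0.3, -0.5, -0.5]
opening: 0.216
```

Run:
```python
from meas import *
go(-205,-31,74,0.138)
```

```text
t 10.05 tcp ledge [[-204.6  -31.3]] z 73.4 rot [-3.141  0.     0.502] F [-0.3 -0.5 -0.5]
rz 0.364 shift [-0.3 -0.4 -0.6]
```

Emit:
arm_command:
  targets:
    - [[0, 0, 0.364], [0, 0, 0], 200]
    - [[0, 0, 0.364], [0, 0, 0], 200]
    - [[0, 0, 0.364], [0, 0, 0.02], 200]
    - [[0, 0, 0.364], [0, 0, 0.04], 200]
    - [[0, 0, 0.364], [0, 0, 0.048], 200]
    - [[0, 0, 0.364], [0, 0, 0.05], 200]
    - [[0, 0, 0.364], [0, 0, 0.05], 200]

```text
t: 10.75
eef_pos: [454.7, -66.9, 23.9]
tcp_rot: [-3.142, 0.0, 0.145]
ft_force: [0.5, 0.1, -0.3]
opening: 0.215
```

Run:
```python
from meas import *
go(-205,-31,14,0.138)
p,d,c=grab('wrist','w10')
for r in range(206,240,3): 
  xs=(230,234,238,262,266,270,274); P=bydepth(c,[(x,r) for x in xs],[d[r,x] for x in xs])
  print(r,np.c_[w2l(P),P[:,2]].round(0).astype(int).tolist())
```

```text
t 10.75 tcp ledge [[-204.5  -31. ]] z 23.9 rot [-3.142  0.     0.145] F [ 0.5  0.1 -0.3]
rz 0.007 shift [-0.5 -0.   9.9]
206 [[-191, -18, 45], [-191, -20, 46], [-191, -22, 46], [-191, -35, 45], [-191, -38, 44], [-191, -40, 46], [-191, -42, 45]]
209 [[-193, -18, 45], [-193, -20, 45], [-192, -22, 46], [-192, -35, 46], [-192, -38, 46], [-193, -40, 45], [-192, -42, 46]]
212 [[-195, -18, 45], [-195, -20, 45], [-195, -22, 44], [-195, -35, 45], [-194, -38, 46], [-194, -40, 45], [-194, -42, 45]]
215 [[-196, -18, 45], [-196, -20, 46], [-197, -22, 44], [-196, -35, 45], [-196, -38, 46], [-196, -40, 45], [-196, -42, 44]]
218 [[-194, -18, 57], [-198, -20, 46], [-198, -22, 46], [-198, -35, 46], [-197, -38, 47], [-198, -40, 45], [-198, -42, 46]]
221 [[-195, -18, 58], [-200, -20, 45], [-199, -22, 46], [-199, -35, 46], [-199, -38, 47], [-200, -40, 46], [-194, -41, 59]]
224 [[-195, -19, 62], [-202, -20, 45], [-201, -22, 47], [-201, -35, 46], [-202, -38, 45], [-202, -40, 45], [-194, -41, 63]]
227 [[-195, -19, 67], [-204, -20, 45], [-204, -22, 45], [-203, -36, 45], [-203, -38, 45], [-203, -40, 45], [-194, -41, 68]]
230 [[-195, -19, 70], [-205, -20, 46], [-205, -22, 46], [-205, -36, 45], [-205, -38, 46], [-205, -40, 46], [-195, -41, 70]]
233 [[-195, -19, 74], [-207, -20, 46], [-207, -22, 46], [-207, -36, 45], [-207, -38, 46], [-207, -40, 44], [-194, -40, 74]]
236 [[-195, -20, 77], [-208, -20, 47], [-208, -22, 47], [-209, -36, 46], [-209, -38, 45], [-209, -40, 45], [-196, -40, 74]]
239 [[-195, -20, 80], [-211, -20, 44], [-211, -22, 45], [-211, -36, 45], [-211, -38, 46], [-211, -40, 45], [-197, -40, 75]]
```

View pics/w10.png

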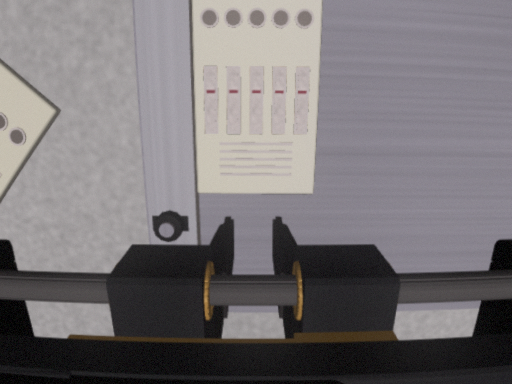

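The fingertips, at (230,220) and (277,220), are centred behind the panel's rear edge at row 193, and the panel is still against the rail. I'll descend and push forward.

Emit:
arm_command:
  targets:
    - [[0, 0, 0.007], [0, 0, 0.005], 200]
    - [[0, 0, 0.007], [0, 0, 0.008], 200]
    - [[0, 0, 0.007], [0, 0, 0.01], 200]
    - [[0, 0, 0.007], [0, 0, 0.01], 200]
    - [[0, 0, 0.007], [0.004, 0, 0.01], 200]
    - [[0, 0, 0.007], [0.008, 0, 0.01], 200]

```text
t: 11.4
eef_pos: [463.0, -65.5, 13.9]
tcp_rot: [3.141, -0.0, 0.138]
ft_force: [-0.6, -0.3, -0.3]
opening: 0.218
```

Run:
```python
from meas import *
go(-96,-31,14,0.138)
```

```text
t 11.4 tcp ledge [[-196.1  -30.8]] z 13.9 rot [ 3.141 -0.     0.138] F [-0.6 -0.3 -0.3]
rz -0.0 shift [ 1.001e+02  2.000e-01 -1.000e-01]
```

Emit:
arm_command:
  targets:
    - [[0, 0, 0], [0.003, 0, 0], 200]
    - [[0, 0, 0], [0.006, 0, 0], 200]
    - [[0, 0, 0], [0.01, 0, 0], 200]
    - [[0, 0, 0], [0.014, 0, 0], 200]
    - [[0, 0, 0], [0.018, 0, 0], 200]
    - [[0, 0, 0], [0.022, 0, 0], 200]
    - [[0, 0, 0], [0.026, 0, 0], 200]
    - [[0, 0, 0], [0.03, 0, 0], 200]

```text
t: 12.2
eef_pos: [492.7, -61.4, 13.8]
tcp_rot: [3.142, 0.0, 0.138]
ft_force: [-0.5, 1.0, -0.2]
opening: 0.218
```

Emit:
arm_command:
  targets:
    - [[0, 0, 0], [0.003, 0, 0], 200]
    - [[0, 0, 0], [0.006, 0, 0], 200]
    - [[0, 0, 0], [0.009, 0, 0], 200]
    - [[0, 0, 0], [0.012, 0, 0], 200]
    - [[0, 0, 0], [0.015, 0, 0], 200]
    - [[0, 0, 0], [0.018, 0, 0], 200]
    - [[0, 0, 0], [0.02, 0, 0], 200]
    - [[0, 0, 0], [0.02, 0, 0], 200]

```text
t: 13.0
eef_pos: [512.4, -58.7, 13.8]
tcp_rot: [3.141, -0.0, 0.138]
ft_force: [0.8, 0.7, -0.6]
opening: 0.216
```

Run:
```python
from meas import *
go(-96,-31,14,0.138)
grab('wrist','w11')
```

```text
t 13.0 tcp ledge [[-146.2  -30.8]] z 13.8 rot [ 3.141 -0.     0.138] F [ 0.8  0.7 -0.6]
rz -0.0 shift [50.2  0.2 -0.2]
```

View pics/w11.png

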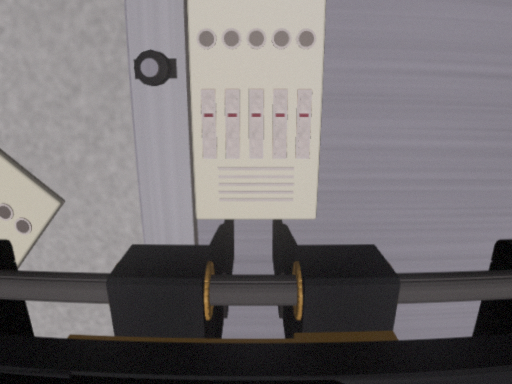

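The panel is sliding straight, still flush, with its rear edge at row 219. Continuing.

Emit:
arm_command:
  targets:
    - [[0, 0, 0], [0.003, 0, 0], 200]
    - [[0, 0, 0], [0.006, 0, 0], 200]
    - [[0, 0, 0], [0.009, 0, 0], 200]
    - [[0, 0, 0], [0.012, 0, 0], 200]
    - [[0, 0, 0], [0.015, 0, 0], 200]
    - [[0, 0, 0], [0.018, 0, 0], 200]
    - [[0, 0, 0], [0.021, 0, 0], 200]
    - [[0, 0, 0], [0.024, 0, 0], 200]

```text
t: 13.85
eef_pos: [536.2, -55.3, 13.8]
tcp_rot: [3.141, -0.0, 0.138]
ft_force: [-1.0, -0.0, 0.4]
opening: 0.215
```

Emit:
arm_command:
  targets:
    - [[0, 0, 0], [0.003, 0, 0], 200]
    - [[0, 0, 0], [0.006, 0, 0], 200]
    - [[0, 0, 0], [0.009, 0, 0], 200]
    - [[0, 0, 0], [0.012, 0, 0], 200]
    - [[0, 0, 0], [0.015, 0, 0], 200]
    - [[0, 0, 0], [0.017, 0, 0], 200]
    - [[0, 0, 0], [0.018, 0, 0], 200]
    - [[0, 0, 0], [0.018, 0, 0], 200]

```text
t: 14.65
eef_pos: [553.9, -52.9, 13.9]
tcp_rot: [3.141, -0.0, 0.138]
ft_force: [-0.9, 0.2, 0.6]
opening: 0.22
```

Run:
```python
from meas import *
go(-96,-31,14,0.138)
grab('wrist','w12'); p,d,c=grab('top','t12')
p,d,c=load('w12')
uv=proj(c,[np.r_[l2w((0,-y)),45] for y in(20,60,100,140)]); print(uv.round(0))
```

```text
t 14.65 tcp ledge [[-104.4  -30.8]] z 13.9 rot [ 3.141 -0.     0.138] F [-0.9  0.2  0.6]
rz -0.0 shift [ 8.4  0.2 -0.1]
[[231.  28.]
 [317.  28.]
 [401.  30.]
 [479.  34.]]
```

View pics/w12.png

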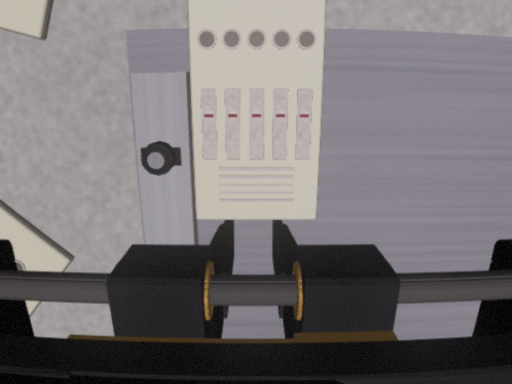

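View pics/t12.png

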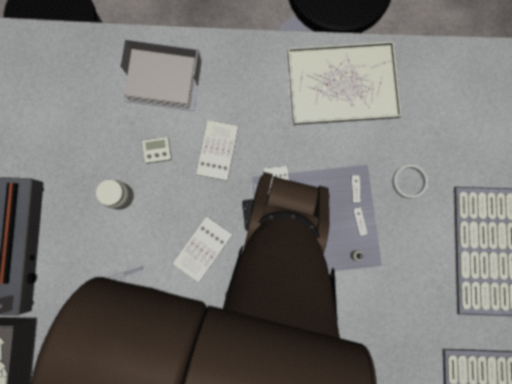

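```bash
cat >> meas.py <<'E'
def vedge(p,cols,rows,ch,sgn):
    """strongest vertical transition going down, subpixel, per column"""
    q=p.astype(float); g=q.mean(2) if ch=='g' else q[...,0]-q[...,2]; out=[]
    for u in cols:
        s=g[rows[0]-4:rows[1]+4,u-2:u+3].mean(1); s=cv2.GaussianBlur(s[:,None],(1,5),0).ravel()
        dd=sgn*np.gradient(s); dd[:4]=0; dd[-4:]=0
        k=int(np.argmax(dd)); a,b,c_=dd[k-1],dd[k],dd[k+1]; o=0.5*(a-c_)/(a-2*b+c_) if a-2*b+c_ else 0
        out.append((u,rows[0]-4+k+o))
    return np.array(out)
def over(tag,rearrows,edgerows,cols_rear=range(205,222,3),cols_edge=range(345,480,5)):
    p,d,c=load(tag)
    e=w2l(onplane(c,vedge(p,cols_edge,edgerows,'b',1),45)); r=w2l(onplane(c,vedge(p,cols_rear,rearrows,'g',-1),51))
    print('edge x',np.median(e[:,0]).round(2),e[:,0].std().round(2),'rear x',np.median(r[:,0]).round(2),r[:,0].std().round(2),'overhang',(np.median(r[:,0])+110-np.median(e[:,0])).round(2))
E
python3 - <<'E'
from meas import *
over('w12',(205,230),(20,50))
over('w12',(205,230),(20,50),cols_rear=range(243,263,3))
over('w12',(205,230),(20,50),cols_rear=range(292,312,3))
# well spacing sanity: side edges of panel
p,d,c=load('w12')
for r in(60,100,140,180):
  g=p.astype(float).mean(2)[r-2:r+3].mean(0); g=cv2.GaussianBlur(g[None],(5,1),0).ravel(); dd=np.gradient(g)
  a=175+np.argmax(dd[175:205]); b=305+np.argmin(dd[305:335]); print(r,a,b,w2l(onplane(c,[(a,r),(b,r)],51)).round(1).tolist())
E
```

```text
edge x -0.08 0.06 rear x -92.27 1.12 overhang 17.81
edge x -0.08 0.06 rear x -92.3 0.01 overhang 17.78
edge x -0.08 0.06 rear x -92.31 0.0 overhang 17.77
60 190 323 [[-14.9, -1.5], [-14.9, -62.3]]
100 191 321 [[-32.9, -1.2], [-32.9, -62.1]]
140 192 319 [[-51.8, -0.9], [-51.8, -62.0]]
180 194 317 [[-71.7, -0.9], [-71.7, -62.0]]
```

Emit:
arm_command:
  targets:
    - [[0, 0, 0], [0.002, 0, 0], 200]
    - [[0, 0, 0], [0.004, 0, 0], 200]
    - [[0, 0, 0], [0.006, 0, 0], 200]
    - [[0, 0, 0], [0.007, 0, 0], 200]
    - [[0, 0, 0], [0.0077, 0, 0], 200]
    - [[0, 0, 0], [0.0077, 0, 0], 200]

```text
t: 15.35
eef_pos: [561.4, -51.8, 13.8]
tcp_rot: [3.141, -0.0, 0.138]
ft_force: [-0.2, 0.7, -0.3]
opening: 0.22
```

Run:
```python
from meas import *
go(-96,-31,14,0.138)
p,d,c=grab('wrist','w13')
cv2.imwrite('pics/w13c.png',cv2.resize(p[0:235,120:345],None,fx=2.5,fy=2.5))
print(proj(c,[np.r_[l2w((0,-y)),45] for y in(20,60,100,140)]).round(0).tolist())
over('w13',(205,230),(32,62),cols_rear=range(243,263,3))
over('w13',(205,230),(32,62),cols_rear=range(292,312,3))
for r in(60,100,140,180):
  g=p.astype(float).mean(2)[r-2:r+3].mean(0); g=cv2.GaussianBlur(g[None],(5,1),0).ravel(); dd=np.gradient(g)
  a=175+np.argmax(dd[175:205]); b=305+np.argmin(dd[305:335]); print(r,a,b,w2l(onplane(c,[(a,r),(b,r)],51)).round(1).tolist())
```

```text
t 15.35 tcp ledge [[-96.7 -30.8]] z 13.8 rot [ 3.141 -0.     0.138] F [-0.2  0.7 -0.3]
rz -0.0 shift [ 0.7  0.2 -0.2]
[[231.0, 45.0], [316.0, 45.0], [399.0, 47.0], [477.0, 51.0]]
edge x -0.1 0.05 rear x -84.44 0.01 overhang 25.66
edge x -0.1 0.05 rear x -84.47 0.01 overhang 25.63
60 190 323 [[-7.2, -1.5], [-7.2, -62.3]]
100 191 321 [[-25.2, -1.2], [-25.2, -62.1]]
140 192 319 [[-44.1, -0.9], [-44.1, -62.0]]
180 194 317 [[-64.0, -0.9], [-64.0, -62.0]]
```

View pics/w13c.png

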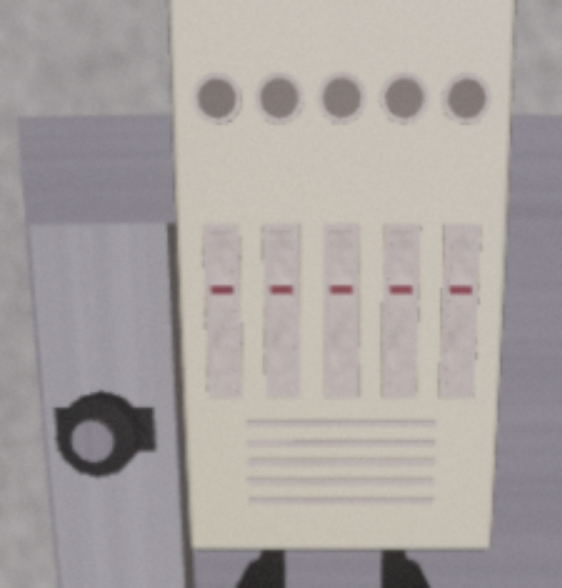

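Overhang measures about 25.1 mm once I allow for the 0.5 mm edge bevel (25.6 mm raw). I'll retreat and make a final light seating push from the side, between the panel's ends.

Emit:
arm_command:
  targets:
    - [[0, 0, 0], [-0.008, 0, 0], 200]
    - [[0, 0, 0], [-0.015, 0, 0], 200]
    - [[0, 0, 0], [-0.015, 0, -0.03], 200]
    - [[0, 0, 0], [-0.015, 0, -0.06], 200]
    - [[0, 0, 0], [-0.015, 0, -0.06], 200]

```text
t: 15.9
eef_pos: [547.5, -54.3, 77.0]
tcp_rot: [3.14, -0.005, 0.138]
ft_force: [0.3, -0.6, 0.0]
opening: 0.215
```

Emit:
arm_command:
  targets:
    - [[0, 0, -1.571], [0.072, 0.059, 0], 120]
    - [[0, 0, -1.571], [0.072, 0.059, 0], 120]
    - [[0, 0, -1.571], [0.072, 0.059, 0], 120]
    - [[0, 0, -1.571], [0.072, 0.059, 0], 120]
    - [[0, 0, -1.571], [0.072, 0.059, 0], 120]
    - [[0, 0, -1.571], [0.072, 0.059, 0], 120]
    - [[0, 0, -1.571], [0.072, 0.059, 0], 120]
    - [[0, 0, -1.571], [0.072, 0.059, 0], 120]

```text
t: 16.7
eef_pos: [625.1, -102.5, 73.0]
tcp_rot: [-3.14, 0.0, 1.344]
ft_force: [-1.4, 0.0, -0.2]
opening: 0.532
```

Run:
```python
from meas import *
go(-40,-90,74,1.709)
```

```text
t 16.7 tcp ledge [[-40.7 -89.7]] z 73.0 rot [-3.14   0.     1.344] F [-1.4  0.  -0.2]
rz -0.365 shift [-0.1  0.7 -1. ]
```

Emit:
arm_command:
  targets:
    - [[0, 0, -0.365], [0, 0, 0], 120]
    - [[0, 0, -0.365], [0, 0, 0], 120]
    - [[0, 0, -0.365], [0, 0, 0], 120]
    - [[0, 0, -0.365], [0, 0, 0], 120]

```text
t: 17.1
eef_pos: [625.2, -102.5, 73.1]
tcp_rot: [-3.141, -0.0, 1.704]
ft_force: [0.8, -0.3, 1.0]
opening: 0.529
```

Run:
```python
from meas import *
go(-40,-90,14,1.709)
p,d,c=grab('wrist','w14')
print(proj(c,[np.r_[l2w((0,-y)),45] for y in(80,110,140)]).round(0).tolist())
g=p.mean(2); print(g[100,250],g[150,450])
```

```text
t 17.1 tcp ledge [[-40.6 -89.7]] z 73.1 rot [-3.141 -0.     1.704] F [ 0.8 -0.3  1. ]
rz -0.005 shift [-0.3  0.6 59.1]
[[311.0, 188.0], [309.0, 228.0], [308.0, 265.0]]
171.33333333333334 160.66666666666666
```

View pics/w14.png

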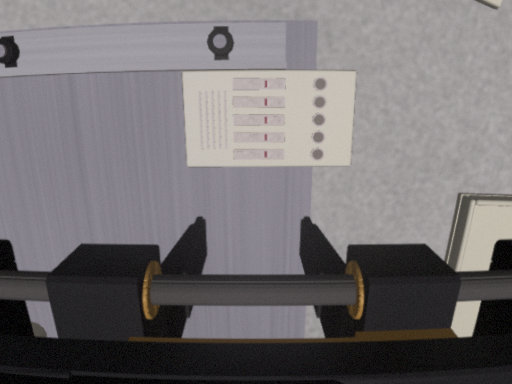

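Run:
```python
from meas import *
wmeas('w14',rows=(175,215),fcol=(295,330),bcol=None,thr=175,roi=(175,62,365,175))
p,d,c=load('w14')
# rail top-inner edge vs panel edge per column
g=p.astype(float).mean(2)
for u in(100,150,200,220,240,260,280): print(u,[int(x) for x in g[62:80,u]])
cv2.imwrite('pics/w14c.png',cv2.resize(p[40:180,160:370],None,fx=3.8,fy=3.8,interpolation=cv2.INTER_CUBIC))
```

```text
front yaw 0.144 ledge x med -0.1 std 0.19
panel size 108.5 60.4 ledge ctr [[-30.1 -31.6]] rel yaw -0.0031
corners [[-84.2, -1.3], [-84.4, -61.7], [24.1, -62.0], [24.3, -1.6]]
100 [157, 160, 156, 158, 158, 160, 158, 156, 156, 141, 107, 133, 138, 137, 138, 135, 137, 136]
150 [153, 158, 156, 158, 159, 160, 157, 150, 125, 115, 133, 134, 134, 135, 135, 138, 132, 134]
200 [156, 158, 157, 158, 160, 157, 153, 121, 121, 160, 188, 192, 189, 192, 192, 194, 192, 191]
220 [158, 155, 156, 156, 158, 157, 153, 105, 130, 171, 189, 193, 191, 192, 190, 192, 194, 192]
240 [156, 153, 156, 156, 156, 157, 150, 104, 143, 178, 192, 194, 193, 191, 193, 179, 164, 176]
260 [155, 155, 155, 152, 153, 154, 135, 110, 148, 181, 188, 194, 191, 191, 191, 186, 179, 177]
280 [153, 154, 151, 157, 155, 154, 136, 98, 154, 181, 193, 193, 189, 191, 189, 182, 163, 174]
```

View pics/w14c.png

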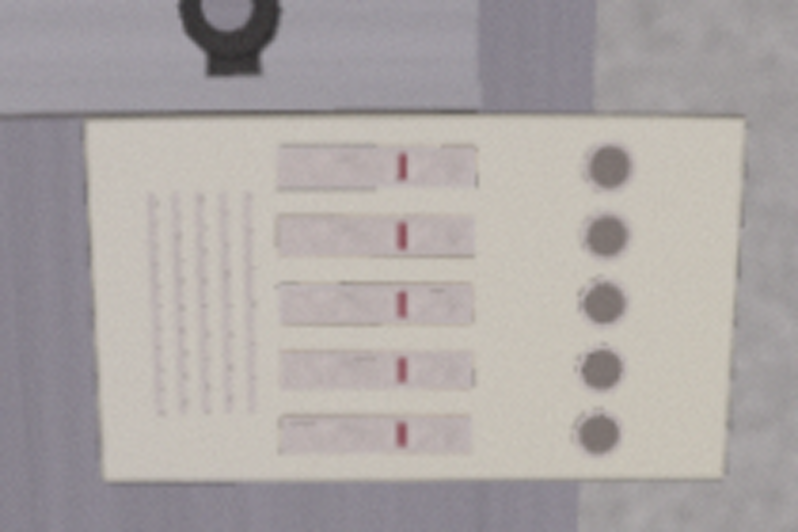

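The panel is flush to within about 0.5 mm (yaw -0.003) with roughly 25.0 mm of overhang. One light seating nudge follows.

Emit:
arm_command:
  targets:
    - [[0, 0, -0.005], [0, 0, 0.03], 120]
    - [[0, 0, -0.005], [0, 0, 0.05], 120]
    - [[0, 0, -0.005], [0, 0, 0.057], 120]
    - [[0, 0, -0.005], [0, 0, 0.059], 120]
    - [[0, 0, -0.005], [0.005, 0, 0.059], 120]
    - [[0, 0, -0.005], [0.01, 0, 0.059], 120]
    - [[0, 0, -0.005], [0.013, 0, 0.059], 120]
    - [[0, 0, -0.005], [0.0145, 0, 0.059], 120]

```text
t: 17.95
eef_pos: [624.2, -87.6, 15.5]
tcp_rot: [3.141, 0.0, 1.708]
ft_force: [0.9, -0.2, 0.6]
opening: 0.531
```

Emit:
arm_command:
  targets:
    - [[0, 0, 0], [0.0005, 0, 0], 120]
    - [[0, 0, 0], [0.0005, 0, 0], 120]

```text
t: 18.15
eef_pos: [624.1, -87.6, 15.1]
tcp_rot: [3.141, 0.0, 1.708]
ft_force: [0.1, 0.9, 0.9]
opening: 0.529
```

Emit:
arm_command:
  targets:
    - [[0, 0, 0], [0.0005, 0, 0], 120]
    - [[0, 0, 0], [0.0005, 0, 0], 120]

```text
t: 18.35
eef_pos: [624.1, -87.5, 15.0]
tcp_rot: [3.141, 0.001, 1.708]
ft_force: [0.5, -2.7, 2.6]
opening: 0.529
```

Run:
```python
from meas import *
go(-40,-74,14,1.709)
p,d,c=grab('wrist','w15')
F=np.array([env.state()['ft_force']]);print(F)
```

```text
t 18.35 tcp ledge [[-39.6 -74.7]] z 15.0 rot [3.141e+00 1.000e-03 1.708e+00] F [ 0.5 -2.7  2.6]
rz -0.001 shift [ 0.7 -0.4  1. ]
[[-0.06970467 -2.36095693  2.38383373]]
```

View pics/w15.png

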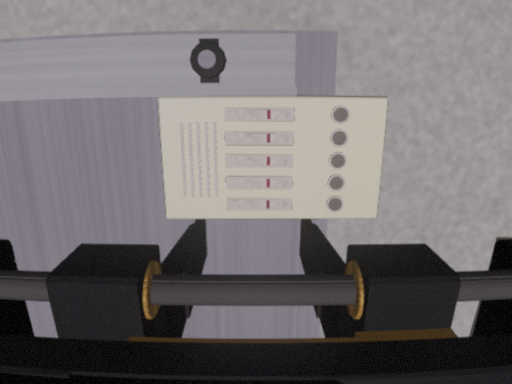

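Contact shows about 2.5 N, so the panel is seated. Retreating, then the final check.

Emit:
arm_command:
  targets:
    - [[0, 0, 0], [-0.006, 0, 0], 120]
    - [[0, 0, 0], [-0.016, 0, 0], 120]
    - [[0, 0, 0], [-0.016, 0, -0.03], 120]
    - [[0, 0, 0], [-0.016, 0, -0.06], 120]
    - [[0, 0, 0], [-0.016, 0, -0.06], 120]
    - [[0, 0, 0], [-0.016, 0, -0.06], 120]

```text
t: 19.0
eef_pos: [626.1, -103.5, 75.1]
tcp_rot: [3.141, 0.0, 1.707]
ft_force: [-0.2, 0.2, 0.5]
opening: 0.53
```

Run:
```python
from meas import *
go(-40,-90,74,1.709)
p,d,c=grab('wrist','w16')
wmeas('w16',rows=(175,215),fcol=(295,330),bcol=None,thr=175,roi=(175,62,365,175))
cv2.imwrite('pics/w16c.png',cv2.resize(p[40:180,160:370],None,fx=3.8,fy=3.8,interpolation=cv2.INTER_CUBIC))
grab('scene','s16')
```

```text
t 19.0 tcp ledge [[-39.7 -90.8]] z 75.1 rot [3.141 0.    1.707] F [-0.2  0.2  0.5]
rz -0.002 shift [ 0.8 -0.3  1.1]
front yaw 0.1277 ledge x med 0.0 std 0.21
panel size 108.6 60.1 ledge ctr [[-30.1 -31.3]] rel yaw -0.0
corners [[-84.4, -1.2], [-84.4, -61.3], [24.2, -61.3], [24.2, -1.2]]
```

View pics/w16c.png

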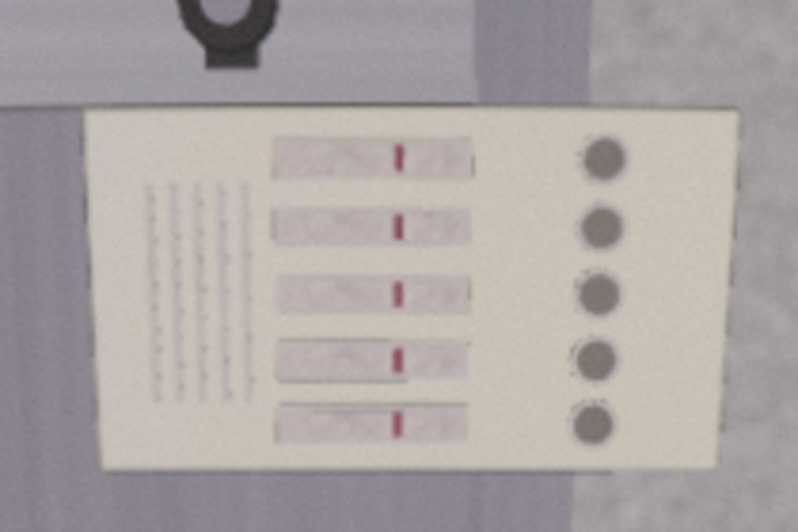

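View pics/s16.png

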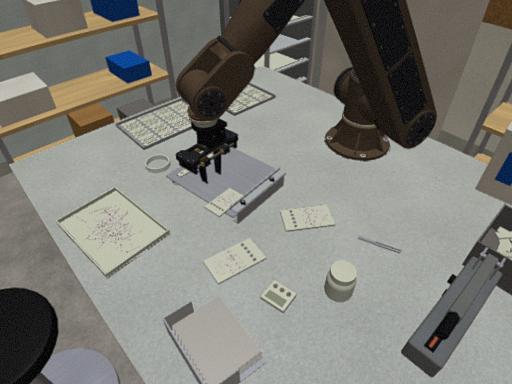

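Final numbers: relative yaw 0.000, overhang about 24.9 mm, side touching the rail, fingers clear and everything else in place. Handing in.

Run:
```python
from h import *
print(env.job_done())
```

```text
the job is handed in; nothing more can be done
None
```

The five-strip cassette on the ledge now lies along the guide rail with about 25 mm of its well end over the front edge. I handed the job in at about 19 s.

I pushed it sideways to the rail with two fingertips. I then pushed it forward from behind and gave it one light seating nudge of about 2.5 N.

**Last checks (wrist camera, fingers clear):**
- **Angle:** 0.000 rad relative to the ledge.
- **Overhang:** 24.9 mm. Earlier estimates ran from 24.6 to 25.6 mm, depending on the method and on how I allowed for the bevelled edges.
- **Rail:** I saw no gap. The panel's measured rail-side edge is within about 0.5 mm of the rail, which is about as well as I can measure it.
- **Other items:** the scene view showed nothing displaced, but I did not measure their positions afterwards.

**What disagreed:** the fingertips really sit about 33 mm above the reported TCP. My first side push therefore passed over the panel without touching it. I re-measured the tip height with the cameras and used that from then on. In the final nudge the arm also read about 2.5 N upward and stayed about 1 mm above its commanded height. I put this down to friction, and the panel measured the same afterwards.

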